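Load a spacer disc behind the lip of a spring fixture

TASK

Push the metal spacer disc along the channel of the green fixture, over the raised lip and back against the stiff spring pad, until its rear edge drops behind the lip and the disc lies flat in the pocket, caught between lip and pad; press it down lightly to be sure. Go by feel, since the lip and pad are set several millimetres nearer or farther for each job: the spring needs a firm, level push of about 15 N without bearing down, and never push anything with more than 24 N. Keep the disc in its channel instead of lifting it out, and leave the parts beside the fixture where they are.

Things in the scene. Friction and masses are not known exactly. Their poses are not given: they have to be found in the camera images.
- fixture: Olive-green fixture, fixed, 79 mm wide, x -130 to +103 mm. Origin: bench height, on the channel's centre line. x = push direction (deck, steel lip, pocket, black pad), roughly away from the robot; z up. Deck 12.5 mm above the bench, pocket floor 12 mm. Guides 8 mm thick, 30 mm high, x -130 to +53 mm, leave a 63 mm channel, open at x -130. Site lip_setting tells of lip and pad.
- lip_setting (a point): Fixed mark on the fixture at x = 0, on the centre line, 15.5 mm above the bench (crest height of the steel lip), fixture axes. The lip's pocket-side face is upright and stands -8 to +8 mm from here along x: not measured, find it by feel or sight. Lip: crest 4 mm deep, 3 mm over the deck, 3.5 mm over the pocket floor, a ramp 6 mm long on the deck side.
- pad_mark (a point): Fixed mark at fixture x = 57.4, 19.5 mm up, fixture axes. The pad (46 mm wide, 12.5 to 26.5 mm up) goes with the lip: free, its face is 57.4 mm past the lip face. It yields 5 mm: 3 N to start, then 4 N per mm. At 13 to 16 N of level push the disc's rear clears the lip; a pusher that sags bears it down on the lip and it jams: keep the vertical force small. Then move 3 mm down with it, back off.
- spacer: Plain aluminium disc, 60 mm diameter, 12 mm thick, about 92 g, with a dark 24 mm spot in the middle of its top. Origin at the centre of its underside, z up. It starts flat on the deck before the lip. Seated: top 24 mm above the bench all over, centre 30 mm past the lip face. Let go too early, the spring throws it back: its rear then rests on the lip, top there about 27 mm high.
- cap: Bystander: black round cap, 52 mm wide, 34 mm high, loose on the bench beside the fixture; origin at the centre of its underside.
- collar: Bystander: grey tube collar, 60 mm outside, 44 mm bore, 45 mm high, loose on the bench beside the fixture; origin at the centre of its underside.
- star_knob: Bystander: small olive star knob, about 50 mm wide, with an upright steel stud, 38 mm high in all, loose on the bench beside the fixture; origin at the centre of its underside.
Mind the look-alikes: they are no part of the job. There is more than one size of the spacer; the job needs the largest.

How it is judged:
By the outcome, as a careful person would: the job done as asked, in the order asked, and still so for the second after the job is handed in, with the robot touching nothing.
It also fails if it takes over 67 s, if anything falls off the work surface, if the arm or the gripper's body presses on something with over 40 N, if the wrist force passes 120 N, or if a joint passes its speed limit or range.

ROBOT

A 6-joint arm with a two-finger parallel gripper is mounted at the origin on the work surface. World frame = base frame: x ahead of the robot, y to its left, z up, the work surface at z = 0. Lengths are in m, angles in rad, forces in N, time in s.
With the tool pointing down it reaches from about 0.25 to 0.775 m from the base axis. Payload 4 kg.
Tool frame: the origin (TCP) lies between the finger pads; the fingertips stand 14 mm ahead of it and the grasp point (between the pads) lies 5 mm behind it (tip_reach is the distance from the TCP to the fingertips, in m); z points along the fingers, y is the line along which they close (so a half turn about z gives the same grasp; the last joint's range is limited). The gripper opens to 94 mm and grips with 3 to 60 N. Pads are 16 mm wide; open, the fingers measure 119 mm over their backs; the gripper's body (75 mm by 177 mm) begins 78 mm behind the grasp point.
Start: joints at [1.075, 0.087, 1.371, -0, 1.684, -0.103], TCP at [0.211, 0.508, 0.22] pointing down, gripper open.
Joint ranges: [-3.1, 3.1], [-0.76, 2.03], [0.27, 2.55], [-1.08, 4.22], [0.17, 2.65], [-2.57, 2.57]. Speed limits (rad/s): [2.79, 2.79, 3.14, 3.14, 3.14, 3.14].

INTERFACE

Orientations are given as [roll, pitch, yaw] about the fixed x, y, z axes, in that order (R = Rz(yaw) Ry(pitch) Rx(roll)).
In Python, from bench import * gives the robot as it stands. The module is installed in compiled form; this text tells all that it offers.
- The arm moves only by the tool servo_tool, never from a script. Its argument "targets" is a list of rows, each a list of 4 numbers: the shift along the tool's x, y, z in cm, then the turn about the tool's z in degrees. A call has 1 to 8 rows; each row is the pose to reach, as a shift and turn from the pose commanded when the call began, along the tool's axes at that moment; what a row does not reach only later rows make up. A row lasts 1/8 s, in which the tool goes at most 62.5 mm and 10.7 degrees, less where a joint would pass 70% of its speed; a pose out of reach is approached as far as the arm can. A call with a gripper value outside its range is refused whole. "claw" is the closure in counts, from 0 (fully open) to 255 (shut), set as the call begins (left out, the last holds). The fingers move at their own pace and stop on an object; the grip force is fixed at half the most. Time passes only in rows, so rows that repeat a pose let the fingers close. It gives the time, the measured TCP pose, the force, the opening and the grip force at its end, in the units of the state.
- get_obs(): the state, without advancing time (a new reading comes with each control period).
- snapshot(name): name is "scene" or "top" or "wrist"; returns the picture (420x560x3 uint8, blue, green, red); there is no depth.
- camera_model(name): a dict with "camera_matrix" (3x3 intrinsics, pixels), "camera_from_world" (4x4, takes a point from world to camera coordinates). Camera axes: x right, y up, looking along -z (the intrinsics and any distortion apply to the point x, -y, -z); pixel columns grow to the right and rows downward; lengths in m; the calibration is good to about 2 mm. A picture is of the moment at which its call begins: read the wrist's pose just before it. camera_model takes no time and is no camera call; for the wrist camera it gives the pose at the moment of the call.
- close_job(): hands the job in; it is judged then, once.
The state is a dict: "time": time; "joint_positions": joint angles; "qvel": joint speeds; "joint_torque": joint torques, N m; "tool_pos": TCP position; "ee_rot": TCP orientation; "wrist_force": force on the tool from outside, world axes, zero at the start; "wrist_torque": the same for the moment, N m; "width": finger opening in m; "finger_force": force on a finger pad.
Only numpy, scipy, OpenCV 4.12 (cv2) and the standard library are available. Lean on these libraries where they do the work, as an engineer would, in place of code of your own. Each camera call takes 0.05 s, during which the arm holds its last target. There are 200 camera calls.

## Working session

There is one attempt and no reset: what is moved stays moved. The work goes in short steps, Python scripts to look and compute and a tool call to move; the robot and the scene stay as the last step left them, time stands still between calls to the robot, and variables do not carry over. Pictures are saved under pics/ and viewed, at most 10 in all, crops included, and the job is handed in when it is done.

Besides the shell and the picture viewer there is one more tool, called after ">>>" by a JSON object that holds its "op" and its "data", one argument or row to a line. servo_tool: Moves the arm, as the interface text tells. Its arguments: {"type":"object","properties":{"targets":{"type":"array"},"claw":{"type":"number"}},"required":["targets"]}

```bash
mkdir -p pics; python3 - <<'E'
from bench import *
import cv2, numpy as np
for n in ("scene","top"):
    i=snapshot(n); cv2.imwrite(f"pics/{n}0.png",i)
    m=camera_model(n); print(n,np.round(m["camera_matrix"],1).tolist(),np.round(m["camera_from_world"],3).tolist(),[k for k in m])
o=get_obs(); print({k:np.round(v,3).tolist() for k,v in o.items()})
E
```

```text
scene [[511.9, 0.0, 274.0], [0.0, 511.9, 205.5], [0.0, 0.0, 1.0]] [[0.649, 0.761, -0.014, -0.445], [-0.596, 0.519, 0.613, 0.278], [0.474, -0.389, 0.79, -1.301], [0.0, 0.0, 0.0, 1.0]] ['camera_matrix', 'camera_from_world']
top [[456.9, 0.0, 269.7], [0.0, 456.9, 217.8], [0.0, 0.0, 1.0]] [[0.001, -1.0, -0.013, 0.062], [0.982, -0.002, 0.19, -0.609], [-0.19, -0.013, 0.982, -0.643], [0.0, 0.0, 0.0, 1.0]] ['camera_matrix', 'camera_from_world']
{'time': 0.1, 'joint_positions': [1.075, 0.088, 1.372, 0.0, 1.684, -0.103], 'qvel': [0.0, -0.001, -0.005, -0.001, -0.0, 0.0], 'joint_torque': [0.003, -34.125, -30.33, 0.072, 0.03, -0.0], 'tool_pos': [0.21, 0.508, 0.218], 'ee_rot': [-3.14, -0.0, 2.749], 'wrist_force': [-0.255, -0.365, -0.342], 'wrist_torque': [0.032, -0.064, 0.009], 'finger_force': 0.0, 'width': 0.094}
```

View pics/top0.png

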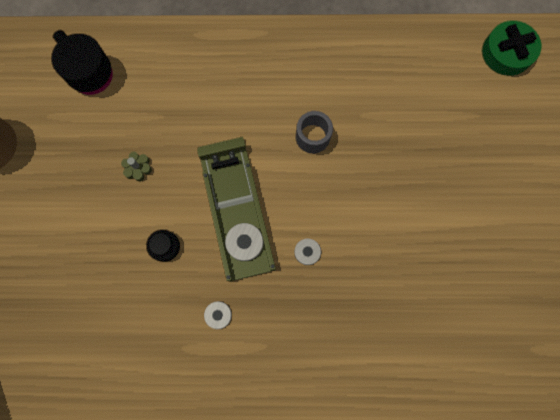

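View pics/scene0.png

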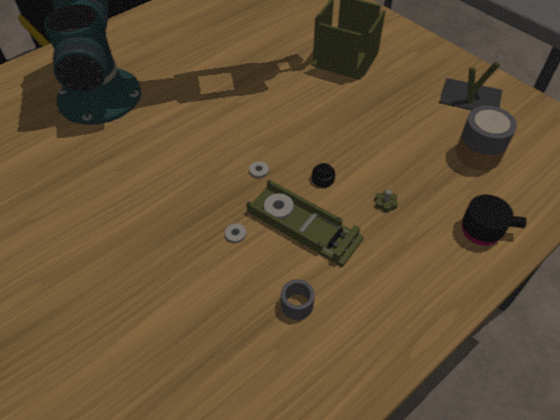

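The top view shows three washer-like discs. One is in the channel at (244,241). Two smaller ones lie on the bench at (307,251) and (217,315). The one in the channel fits, being the largest and before the lip (235,200), with the pad at (226,161). The scene view agrees: disc at (279,206), lip at (309,222). I'll confirm this in a crop and measure.

```bash
cat >h.py <<'E'
from bench import *
import cv2, numpy as np
def ray(m,px,z):
    K=m["camera_matrix"];T=m["camera_from_world"];R=T[:3,:3];c=-R.T@T[:3,3]
    d=np.linalg.inv(K)@[px[0],px[1],1.]; d=R.T@[d[0],-d[1],-d[2]]
    return (c+d*(z-c[2])/d[2])
def proj(m,p):
    q=m["camera_from_world"]@[*p,1.]; u=m["camera_matrix"]@[q[0],-q[1],-q[2]]; return u[:2]/u[2]
E
python3 - <<'E'
from h import *
i=cv2.imread("pics/top0.png"); m=camera_model("top")
hsv=cv2.cvtColor(i,cv2.COLOR_BGR2HSV)
w=((hsv[...,1]<60)&(hsv[...,2]>110)).astype(np.uint8)
for c in cv2.findContours(w,cv2.RETR_EXTERNAL,cv2.CHAIN_APPROX_NONE)[0]:
    if cv2.contourArea(c)>60 and len(c)>5:
        (x,y),r=cv2.minEnclosingCircle(c); rr=cv2.minAreaRect(c)
        p=ray(m,(x,y),.0245); q=ray(m,(x+r,y),.0245)
        print("white",round(x,1),round(y,1),round(r,1),p.round(4),"r",np.linalg.norm(p-q).round(4),np.round(rr[1],1),round(rr[2],1))
g=((hsv[...,0]>=27)&(hsv[...,0]<50)&(hsv[...,1]>70)).astype(np.uint8)
g[:130]=0;g[290:]=0;g[:,:190]=0;g[:,290:]=0
cs=cv2.findContours(cv2.morphologyEx(g,cv2.MORPH_CLOSE,np.ones((5,5))),cv2.RETR_EXTERNAL,cv2.CHAIN_APPROX_NONE)[0]
c=max(cs,key=cv2.contourArea); rr=cv2.minAreaRect(c); b=cv2.boxPoints(rr); print("green",b.round(1).tolist(),rr[2])
for z in(0,.03):
    P=np.array([ray(m,x,z) for x in b]); print(z,P.round(4).tolist())
cr=cv2.resize(i[130:330,180:340],None,fx=3,fy=3,interpolation=cv2.INTER_CUBIC)
cr=np.clip(cr.astype(float)*1.7,0,255).astype(np.uint8); cv2.imwrite("pics/crop0.png",cr)
E
```

```text
white 217.2 314.8 13.8 [0.4624 0.1431 0.0245] r 0.0214 [25.9 26.8] 26.6
white 307.2 251.3 13.2 [0.561  0.0021 0.0245] r 0.0209 [25. 25.] 90.0
white 243.4 241.2 18.9 [0.5773 0.1038 0.0245] r 0.0302 [36. 37.] 90.0
white 234.9 200.2 17.3 [0.6447 0.1184 0.0245] r 0.0281 [ 5.9 34.5] 76.4
white 476.0 6.5 10.3 [ 0.9933 -0.301   0.0245] r 0.018 [20. 12.] 0.0
green [[194.0, 148.0], [242.60000610351562, 136.0], [275.70001220703125, 269.70001220703125], [227.10000610351562, 281.70001220703125]] 76.09732055664062
0 [[0.7429, 0.1924, 0.0], [0.7643, 0.1091, 0.0], [0.5339, 0.0523, 0.0], [0.5145, 0.1312, 0.0]]
0.03 [[0.7322, 0.1868, 0.03], [0.7527, 0.1068, 0.03], [0.5316, 0.0523, 0.03], [0.513, 0.128, 0.03]]
```

View pics/crop0.png

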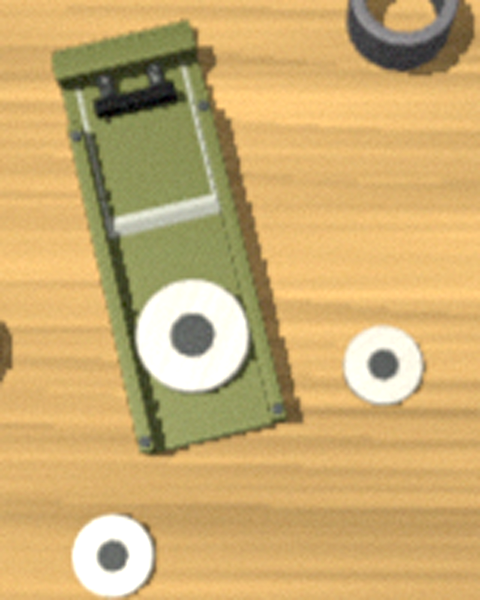

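The crop confirms it: the disc in the channel has a 30.2 mm radius, against about 21 mm for the other two. Guide screw heads are at crop (145,441), (76,135), (278,409), (204,104). The lip's far edge runs (115,219)–(216,197) and the pad face is near (137,108).

```bash
cat >>h.py <<'E'
def fixture():
    m=camera_model("top"); f=lambda p,z: ray(m,(p[0]/3+180-1/3,p[1]/3+130-1/3),z)
    S=[f(p,.03) for p in((145,441),(76,135),(278,409),(204,104))]
    d=(S[1]-S[0]+S[3]-S[2])[:2]; a=np.arctan2(d[1],d[0]); c=np.mean(S,0)[:2]
    return a,c,S,f
def tofix(p):
    a,c,_,_=fixture(); v=np.array(p[:2])-c; return np.array([v[0]*np.cos(a)+v[1]*np.sin(a)-.0385,-v[0]*np.sin(a)+v[1]*np.cos(a)])
E
python3 - <<'E'
from h import *
a,c,S,f=fixture(); print("ang",np.degrees(a),c,[np.degrees(np.arctan2(*(S[j+1]-S[j])[1::-1])) for j in(0,2)])
print("screws",[tofix(s).round(4) for s in S])
print("lip far",[tofix(f(p,.0155)).round(4) for p in((115,219),(216,197))],"pad",tofix(f((137,108),.0265)).round(4))
m=camera_model("top"); dc=ray(m,(243.4,241.2),.0245); print("disc",dc,tofix(dc))
o=get_obs(); t=np.array(o["tool_pos"]); y=o["ee_rot"][2]
u=np.array([np.cos(a),np.sin(a)])
g=c+u*(-.110+.0385)   # pusher waypoint fixture x=-110
print("wp",g,"disc rear fx",tofix(dc)[0]-.03)
X=np.array([np.cos(y),np.sin(y)]);Y=np.array([np.sin(y),-np.cos(y)])
print("shift cm",(g-t[:2])@X*100,(g-t[:2])@Y*100,"turn deg",-np.degrees((a+np.pi-y+np.pi)%(2*np.pi)-np.pi),-np.degrees(a-y))
E
```

```text
ang 13.698672762580914 [0.61201558 0.11238541] [np.float64(13.768335343437863), np.float64(13.629275283147674)]
screws [array([-0.1238,  0.0356]), array([0.0467, 0.0358]), array([-0.124 , -0.0356]), array([ 0.0471, -0.0358])]
lip far [array([-0.0005,  0.0263]), array([-0.0017, -0.0303])] pad [0.0548 0.0003]
disc [0.57740939 0.10375841 0.0245    ] [-0.07416482 -0.00018631]
wp [0.54254943 0.09545309] disc rear fx -0.10416481791319102
shift cm -46.47561156582359 -25.366827301834192 turn deg -36.20646828863372 143.79353171136628
```

>>> {"op": "servo_tool", "data": {
  "targets": [
    [-4,-2.3,0,-3],
    [-9,-5.2,0,-7],
    [-14,-8,0,-12],
    [-19,-10.9,0,-17],
    [-24,-13.8,0,-22],
    [-29,-16.6,0,-27],
    [-34,-19.5,0,-32],
    [-38,-21.8,0,-36]
  ],
  "claw": 255
}}

```text
time: 1.1
tool_pos: [0.479, 0.1592, 0.2189]
ee_rot: [3.142, -0.001, -2.905]
wrist_force: [-0.5, 0.6, 0.1]
width: 0.0173
finger_force: 0.0
```

```bash
cat >>h.py <<'E'
def goal(fx,fy=0.):
    a,c,_,_=fixture(); u=np.array([np.cos(a),np.sin(a)]); g=c+u*(fx+.0385)+np.array([-u[1],u[0]])*fy
    o=get_obs(); t=np.array(o["tool_pos"]); y=o["ee_rot"][2]
    X=np.array([np.cos(y),np.sin(y)]);Y=np.array([np.sin(y),-np.cos(y)])
    print("fix",tofix(t).round(4),"z",t[2].round(4),"shift cm",((g-t[:2])@X*100).round(2),((g-t[:2])@Y*100).round(2),"turn",(-np.degrees((a+np.pi-y+np.pi)%(2*np.pi)-np.pi)).round(2),"rot",np.round(o["ee_rot"],4),"F",np.round(o["wrist_force"],2),o["width"],o["time"])
E
python3 -c "
from h import *
goal(-.122)"
```

```text
fix [-0.1567  0.077 ] z 0.2189 shift cm -3.49 -7.69 turn -0.14 rot [ 3.1415e+00 -7.0000e-04 -2.9050e+00] F [-0.48  0.57  0.14] 0.017310027877589614 1.1
```

>>> {"op": "servo_tool", "data": {
  "targets": [
    [-2,-4,2,0],
    [-3.5,-7.7,5,0],
    [-3.5,-7.7,9,0],
    [-3.5,-7.7,13,0],
    [-3.5,-7.7,14,0],
    [-3.5,-7.7,14,0]
  ]
}}

```text
time: 1.85
tool_pos: [0.5299, 0.0947, 0.0793]
ee_rot: [3.141, -0.001, -2.906]
wrist_force: [0.2, 0.1, 0.7]
width: 0.0004
finger_force: 0.0
```

```bash
python3 -c "
from h import *
goal(-.122); cv2.imwrite('pics/w1.png',snapshot('top')); i=cv2.imread('pics/w1.png')[130:330,180:340]; cv2.imwrite('pics/c1.png',cv2.convertScaleAbs(cv2.resize(i,None,fx=3,fy=3,interpolation=2),alpha=1.7))"
```

```text
fix [-0.1225  0.0022] z 0.0793 shift cm -0.05 -0.22 turn -0.19 rot [ 3.1414e+00 -1.0000e-03 -2.9059e+00] F [0.18 0.06 0.67] 0.00036226867201544775 1.85
```

View pics/c1.png

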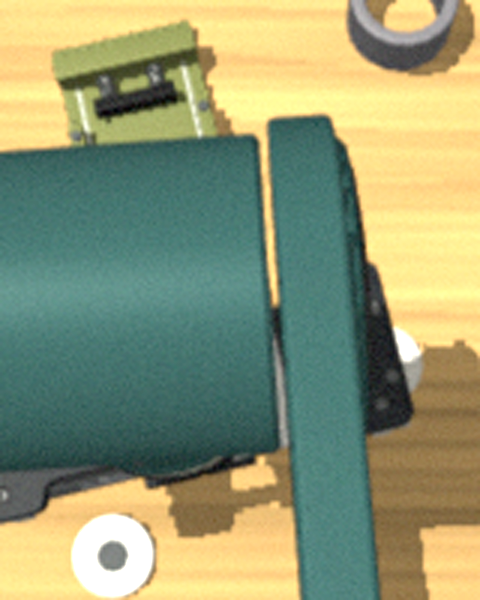

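The arm hides the disc here, but the pad end of the fixture still sits at (137,100) as expected. The pose is within about 2 mm of the plan. Next is the descent into the channel behind the disc.

>>> {"op": "servo_tool", "data": {
  "targets": [
    [0,-0.2,1.5,0],
    [0,-0.2,3,0],
    [0,-0.2,4.2,0],
    [0,-0.2,4.6,0],
    [0,-0.2,4.6,0],
    [0,-0.2,4.6,0]
  ]
}}

```text
time: 2.65
tool_pos: [0.531, 0.0927, 0.0339]
ee_rot: [-3.142, 0.001, -2.906]
wrist_force: [0.1, 0.6, 0.9]
width: 0.0005
finger_force: 0.0
```

>>> {"op": "servo_tool", "data": {
  "targets": [
    [-0.4,0,0.1,0],
    [-0.8,0,0.1,0],
    [-1.1,0,0.1,0],
    [-1.4,0,0.1,0],
    [-1.8,0,0.1,0],
    [-2.2,0,0.1,0],
    [-2.6,0,0.1,0],
    [-3.0,0,0.1,0]
  ]
}}

```text
time: 3.65
tool_pos: [0.5601, 0.0997, 0.0325]
ee_rot: [3.142, 0.0, -2.906]
wrist_force: [0.5, -0.3, 0.4]
width: 0.0003
finger_force: 0.4
```

```bash
python3 -c "
from h import *
goal(-.06)"
```

```text
fix [-0.092 -0.   ] z 0.0325 shift cm -3.2 0.02 turn -0.2 rot [ 3.1415  0.     -2.9061] F [ 0.52 -0.34  0.45] 0.00025859417443186697 3.65
```

>>> {"op": "servo_tool", "data": {
  "targets": [
    [-0.4,0,0,0],
    [-0.8,0,0,0],
    [-1.2,0,0,0],
    [-1.5,0,0,0],
    [-1.8,0,0,0],
    [-2.1,0,0,0],
    [-2.4,0,0,0],
    [-2.7,0,0,0]
  ]
}}

```text
time: 4.65
tool_pos: [0.5864, 0.106, 0.0324]
ee_rot: [3.142, 0.0, -2.906]
wrist_force: [-0.8, -0.3, 0.1]
width: 0.0008
finger_force: 0.2
```

>>> {"op": "servo_tool", "data": {
  "targets": [
    [-0.4,0,0,0],
    [-0.8,0,0,0],
    [-1.2,0,0,0],
    [-1.6,0,0,0],
    [-2.0,0,0,0],
    [-2.4,0,0,0],
    [-2.8,0,0,0],
    [-3.2,0,0,0]
  ]
}}

```text
time: 5.65
tool_pos: [0.6173, 0.1134, 0.0326]
ee_rot: [3.142, -0.0, -2.906]
wrist_force: [-2.0, -0.7, 1.7]
width: 0.0003
finger_force: 0.7
```

```bash
python3 -c "
from h import *
goal(-.02); cv2.imwrite('pics/wr.png',snapshot('wrist'))"
```

```text
fix [-0.0331 -0.0002] z 0.0326 shift cm -1.31 0.03 turn -0.2 rot [ 3.1416e+00 -2.0000e-04 -2.9060e+00] F [-1.99 -0.74  1.68] 0.0002936347998599449 5.65
```

View pics/wr.png

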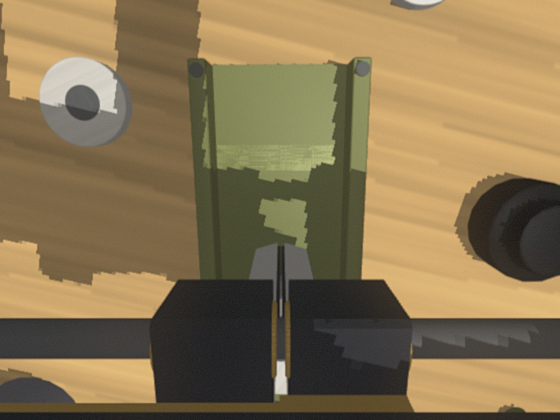

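The wrist view looks back down the empty channel, with guide ends at (196,68) and (361,68), so the disc is hidden behind the fingers. I go on by feel, rising about 2 mm as the rear climbs the ramp.

>>> {"op": "servo_tool", "data": {
  "targets": [
    [-0.3,0,0,0],
    [-0.6,0,0,0],
    [-0.9,0,0,0],
    [-1.1,0,0,0]
  ]
}}

```text
time: 6.2
tool_pos: [0.628, 0.116, 0.0324]
ee_rot: [3.142, 0.0, -2.906]
wrist_force: [-1.0, 0.0, 0.1]
width: 0.0008
finger_force: 0.1
```

>>> {"op": "servo_tool", "data": {
  "targets": [
    [-0.2,0,0,0],
    [-0.4,0,-0.1,0],
    [-0.6,0,-0.2,0],
    [-0.7,0,-0.2,0]
  ]
}}

```text
time: 6.7
tool_pos: [0.6349, 0.1177, 0.0347]
ee_rot: [3.142, 0.0, -2.906]
wrist_force: [-1.0, -0.2, -0.1]
width: 0.0007
finger_force: 0.2
```

>>> {"op": "servo_tool", "data": {
  "targets": [
    [-0.1,0,0,0],
    [-0.1,0,0,0]
  ]
}}

```text
time: 6.95
tool_pos: [0.6358, 0.1178, 0.0346]
ee_rot: [3.142, 0.0, -2.906]
wrist_force: [0.5, 0.4, 0.6]
width: 0.0007
finger_force: 0.2
```

>>> {"op": "servo_tool", "data": {
  "targets": [
    [-0.1,0,0,0],
    [-0.1,0,0,0]
  ]
}}

```text
time: 7.2
tool_pos: [0.6367, 0.1181, 0.0345]
ee_rot: [3.142, 0.0, -2.906]
wrist_force: [-0.3, -0.5, 0.6]
width: 0.001
finger_force: 0.2
```

>>> {"op": "servo_tool", "data": {
  "targets": [
    [-0.1,0,0,0],
    [-0.1,0,0,0]
  ]
}}

```text
time: 7.45
tool_pos: [0.6377, 0.1183, 0.0344]
ee_rot: [3.142, 0.0, -2.906]
wrist_force: [-0.0, -0.1, -0.1]
width: 0.0005
finger_force: 0.2
```

>>> {"op": "servo_tool", "data": {
  "targets": [
    [-0.1,0,0,0],
    [-0.1,0,0,0]
  ]
}}

```text
time: 7.7
tool_pos: [0.6387, 0.1185, 0.0344]
ee_rot: [3.142, 0.0, -2.906]
wrist_force: [0.1, -0.1, -0.6]
width: 0.0005
finger_force: 0.1
```

>>> {"op": "servo_tool", "data": {
  "targets": [
    [-0.1,0,0,0],
    [-0.1,0,0,0]
  ]
}}

```text
time: 7.95
tool_pos: [0.6391, 0.1186, 0.0344]
ee_rot: [3.141, -0.001, -2.906]
wrist_force: [-2.6, -0.1, -0.2]
width: 0.0003
finger_force: 1.0
```

>>> {"op": "servo_tool", "data": {
  "targets": [
    [-0.1,0,0,0],
    [-0.1,0,0,0]
  ]
}}

```text
time: 8.2
tool_pos: [0.6395, 0.1188, 0.0343]
ee_rot: [3.141, -0.003, -2.906]
wrist_force: [-5.2, -1.8, 2.6]
width: 0.0008
finger_force: 2.6
```

>>> {"op": "servo_tool", "data": {
  "targets": [
    [-0.1,0,0,0],
    [-0.1,0,0,0]
  ]
}}

```text
time: 8.45
tool_pos: [0.64, 0.1189, 0.0342]
ee_rot: [3.141, -0.004, -2.906]
wrist_force: [-6.0, -1.3, 2.0]
width: 0.0003
finger_force: 3.3
```

>>> {"op": "servo_tool", "data": {
  "targets": [
    [-0.1,0,-0.05,0],
    [-0.1,0,-0.05,0]
  ]
}}

```text
time: 8.7
tool_pos: [0.6403, 0.119, 0.0342]
ee_rot: [3.141, -0.005, -2.906]
wrist_force: [-7.0, -2.8, 2.4]
width: 0.0005
finger_force: 3.6
```

>>> {"op": "servo_tool", "data": {
  "targets": [
    [-0.1,0,-0.05,0],
    [-0.1,0,-0.05,0]
  ]
}}

```text
time: 8.95
tool_pos: [0.6406, 0.1191, 0.0342]
ee_rot: [3.141, -0.007, -2.906]
wrist_force: [-8.3, -3.2, 1.7]
width: 0.0006
finger_force: 4.0
```

>>> {"op": "servo_tool", "data": {
  "targets": [
    [-0.15,0,-0.1,0],
    [-0.15,0,-0.1,0]
  ]
}}

```text
time: 9.2
tool_pos: [0.6411, 0.1193, 0.0342]
ee_rot: [3.141, -0.01, -2.906]
wrist_force: [-8.2, -1.7, -0.6]
width: 0.0006
finger_force: 4.3
```

>>> {"op": "servo_tool", "data": {
  "targets": [
    [-0.1,0,-0.05,0],
    [-0.1,0,-0.05,0]
  ]
}}

```text
time: 9.45
tool_pos: [0.6414, 0.1195, 0.0343]
ee_rot: [3.141, -0.011, -2.906]
wrist_force: [-9.9, -2.4, -0.3]
width: 0.0006
finger_force: 4.9
```

>>> {"op": "servo_tool", "data": {
  "targets": [
    [-0.15,0,-0.05,0],
    [-0.15,0,-0.05,0]
  ]
}}

```text
time: 9.7
tool_pos: [0.6419, 0.1196, 0.0344]
ee_rot: [3.141, -0.014, -2.906]
wrist_force: [-11.5, -2.6, -0.4]
width: 0.0001
finger_force: 5.7
```

>>> {"op": "servo_tool", "data": {
  "targets": [
    [-0.1,0,-0.05,0],
    [-0.1,0,-0.05,0]
  ]
}}

```text
time: 9.95
tool_pos: [0.6423, 0.1197, 0.0346]
ee_rot: [3.141, -0.016, -2.906]
wrist_force: [-12.5, -2.7, -0.6]
width: -0.0
finger_force: 6.3
```

>>> {"op": "servo_tool", "data": {
  "targets": [
    [-0.1,0,0,0],
    [-0.1,0,0,0]
  ]
}}

```text
time: 10.2
tool_pos: [0.6425, 0.1199, 0.0342]
ee_rot: [3.141, -0.017, -2.906]
wrist_force: [-12.1, -3.2, -0.8]
width: 0.0003
finger_force: 6.8
```

>>> {"op": "servo_tool", "data": {
  "targets": [
    [-0.1,0,-0.05,0],
    [-0.1,0,-0.05,0]
  ]
}}

```text
time: 10.45
tool_pos: [0.6429, 0.12, 0.0344]
ee_rot: [3.14, -0.019, -2.906]
wrist_force: [-14.4, -3.6, -0.8]
width: 0.0003
finger_force: 7.4
```

>>> {"op": "servo_tool", "data": {
  "targets": [
    [-0.1,0,0,0],
    [-0.1,0,0,0]
  ]
}}

```text
time: 10.7
tool_pos: [0.6432, 0.12, 0.0342]
ee_rot: [3.14, -0.021, -2.906]
wrist_force: [-15.8, -3.4, -0.7]
width: 0.0002
finger_force: 8.0
```

>>> {"op": "servo_tool", "data": {
  "targets": [
    [-0.1,0,0,0],
    [-0.1,0,0,0]
  ]
}}

```text
time: 10.95
tool_pos: [0.6436, 0.1201, 0.0339]
ee_rot: [3.14, -0.022, -2.906]
wrist_force: [-17.0, -4.3, 0.7]
width: 0.0003
finger_force: 8.6
```

```bash
python3 -c "
from h import *
goal(0)
i=snapshot('scene')[150:270,230:380]; cv2.imwrite('pics/s1.png',cv2.convertScaleAbs(cv2.resize(i,None,fx=5,fy=5,interpolation=2),alpha=1.7))"
```

```text
fix [-0.006   0.0001] z 0.0339 shift cm -0.6 -0.0 turn -0.2 rot [ 3.1403 -0.0223 -2.906 ] F [-17.03  -4.29   0.66] 0.00032825997568490203 10.95
```

View pics/s1.png

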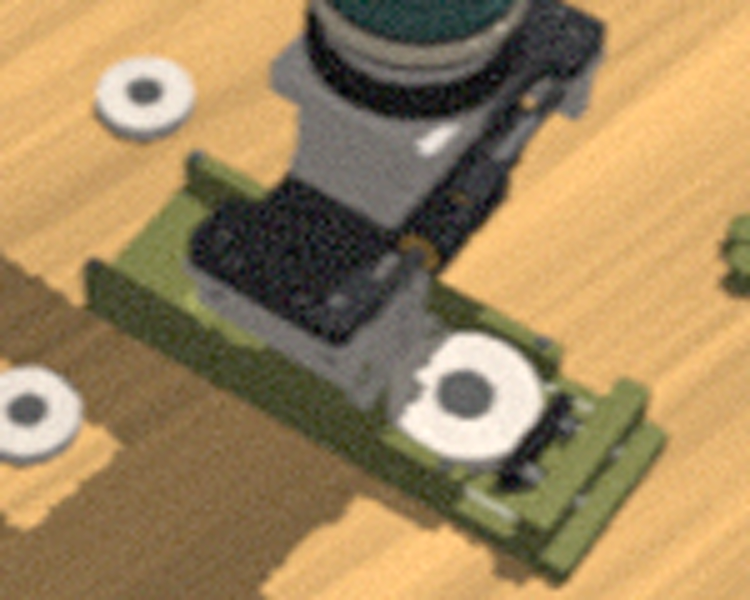

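The scene crop shows the disc at (465,395) flat-ish in the far end, its front against the black pad at (540,440), with the fingers behind it. The push is 17.5 N, level, so I now go down with it.

>>> {"op": "servo_tool", "data": {
  "targets": [
    [0,0,0.1,0],
    [0,0,0.15,0]
  ]
}}

```text
time: 11.25
tool_pos: [0.6433, 0.1201, 0.0323]
ee_rot: [3.14, -0.023, -2.906]
wrist_force: [-16.6, -4.8, 0.6]
width: 0.0004
finger_force: 8.8
```

>>> {"op": "servo_tool", "data": {
  "targets": [
    [0,0,0.1,0],
    [0,0,0.15,0]
  ]
}}

```text
time: 11.5
tool_pos: [0.6431, 0.12, 0.031]
ee_rot: [3.14, -0.023, -2.906]
wrist_force: [-17.8, -5.1, 2.7]
width: 0.0006
finger_force: 9.4
```

>>> {"op": "servo_tool", "data": {
  "targets": [
    [0,0,0.05,0],
    [0,0,0.08,0]
  ]
}}

```text
time: 11.75
tool_pos: [0.6431, 0.12, 0.031]
ee_rot: [3.14, -0.023, -2.906]
wrist_force: [-19.2, -4.4, 4.3]
width: 0.0006
finger_force: 9.9
```

>>> {"op": "servo_tool", "data": {
  "targets": [
    [0.3,0,0.06,0],
    [0.6,0,0.12,0]
  ]
}}

```text
time: 12.0
tool_pos: [0.6417, 0.1196, 0.031]
ee_rot: [3.141, -0.011, -2.906]
wrist_force: [-9.3, -1.7, 0.9]
width: 0.0003
finger_force: 4.3
```

>>> {"op": "servo_tool", "data": {
  "targets": [
    [0.3,0,0.06,0],
    [0.3,0,0.06,0]
  ]
}}

```text
time: 12.25
tool_pos: [0.6407, 0.1193, 0.031]
ee_rot: [3.141, -0.007, -2.906]
wrist_force: [-6.8, -1.8, -0.4]
width: 0.0007
finger_force: 3.3
```

>>> {"op": "servo_tool", "data": {
  "targets": [
    [0.2,0,0.04,0],
    [0.2,0,0.04,0]
  ]
}}

```text
time: 12.5
tool_pos: [0.6405, 0.1192, 0.0313]
ee_rot: [3.141, -0.002, -2.906]
wrist_force: [-4.0, -0.4, -2.6]
width: 0.0009
finger_force: 1.9
```

>>> {"op": "servo_tool", "data": {
  "targets": [
    [0.2,0,0,0],
    [0.2,0,0,0]
  ]
}}

```text
time: 12.75
tool_pos: [0.6404, 0.1188, 0.0332]
ee_rot: [-3.141, 0.002, -2.906]
wrist_force: [-1.6, -0.0, -2.4]
width: 0.0002
finger_force: 0.7
```

>>> {"op": "servo_tool", "data": {
  "targets": [
    [0.2,0,0.1,0],
    [0.4,0,0.1,0]
  ]
}}

```text
time: 13.0
tool_pos: [0.6365, 0.1179, 0.0323]
ee_rot: [-3.141, 0.003, -2.906]
wrist_force: [0.4, -0.5, -0.7]
width: 0.0003
finger_force: 0.0
```

>>> {"op": "servo_tool", "data": {
  "targets": [
    [0.3,0,0,0],
    [0.6,0,-0.2,0],
    [0.6,0,-0.4,0]
  ]
}}

```text
time: 13.38
tool_pos: [0.6297, 0.1164, 0.0357]
ee_rot: [3.142, 0.0, -2.906]
wrist_force: [-0.6, 0.1, 0.3]
width: 0.0003
finger_force: 0.0
```

>>> {"op": "servo_tool", "data": {
  "targets": [
    [0,0,-0.8,0],
    [0,0,-1.6,0],
    [-1,0,-1.6,0],
    [-2.2,0,-1.6,0],
    [-3.2,0,-1.6,0],
    [-3.2,0,-1.0,0],
    [-3.2,0,-0.7,0],
    [-3.2,0,-0.7,0]
  ]
}}

```text
time: 14.38
tool_pos: [0.6602, 0.1238, 0.0415]
ee_rot: [3.141, -0.002, -2.906]
wrist_force: [0.4, -0.8, 0.5]
width: 0.0004
finger_force: 0.0
```

>>> {"op": "servo_tool", "data": {
  "targets": [
    [0,0,0.1,0],
    [0,0,0.1,0]
  ]
}}

```text
time: 14.62
tool_pos: [0.6608, 0.1239, 0.0417]
ee_rot: [3.142, 0.0, -2.906]
wrist_force: [-1.6, -0.8, 0.7]
width: 0.0004
finger_force: 0.0
```

>>> {"op": "servo_tool", "data": {
  "targets": [
    [0,0,0.1,0],
    [0,0,0.1,0]
  ]
}}

```text
time: 14.88
tool_pos: [0.6609, 0.1239, 0.0405]
ee_rot: [3.142, -0.0, -2.906]
wrist_force: [-0.6, -0.2, 1.3]
width: 0.0004
finger_force: 0.0
```

>>> {"op": "servo_tool", "data": {
  "targets": [
    [0,0,0.1,0],
    [0,0,0.1,0]
  ]
}}

```text
time: 15.12
tool_pos: [0.6609, 0.1239, 0.0393]
ee_rot: [3.141, -0.0, -2.906]
wrist_force: [-0.2, -0.1, -0.2]
width: 0.0005
finger_force: 0.0
```

>>> {"op": "servo_tool", "data": {
  "targets": [
    [0,0,0.1,0],
    [0,0,0.1,0]
  ]
}}

```text
time: 15.38
tool_pos: [0.6609, 0.1239, 0.0385]
ee_rot: [3.142, 0.0, -2.906]
wrist_force: [-0.4, 0.3, 0.2]
width: 0.0005
finger_force: 0.0
```

>>> {"op": "servo_tool", "data": {
  "targets": [
    [0,0,0.1,0],
    [0,0,0.1,0]
  ]
}}

```text
time: 15.62
tool_pos: [0.6609, 0.1239, 0.0383]
ee_rot: [3.142, 0.0, -2.906]
wrist_force: [-1.8, 0.3, 5.3]
width: 0.0005
finger_force: 2.3
```

Contact at tip height 24.3 mm near the rear edge, where it would be about 27 mm if it had failed, so the disc is down. One more light press, then lift away and look.

>>> {"op": "servo_tool", "data": {
  "targets": [
    [0,0,0.05,0],
    [0,0,0.05,0],
    [0,0,-0.3,0],
    [0,0,-1.5,0],
    [0,0,-4,0],
    [0,0,-8,0],
    [0,0,-13,0],
    [0,0,-16,0]
  ]
}}

```text
time: 16.62
tool_pos: [0.6619, 0.124, 0.2016]
ee_rot: [-3.141, 0.005, -2.906]
wrist_force: [0.5, 0.7, 0.2]
width: 0.0008
finger_force: 0.0
```

>>> {"op": "servo_tool", "data": {
  "targets": [
    [3,3,0,0],
    [6,7,0,0],
    [10,11,0,0],
    [14,15,0,0],
    [16,19,0,0],
    [16,23,0,0],
    [16,25,0,0],
    [16,25,0,0]
  ]
}}

```text
time: 17.62
tool_pos: [0.447, 0.3302, 0.1975]
ee_rot: [-3.141, 0.0, -2.904]
wrist_force: [0.5, -0.3, 0.5]
width: 0.0003
finger_force: 0.0
```

```bash
python3 - <<'E'
from h import *
i=snapshot("top"); m=camera_model("top"); hsv=cv2.cvtColor(i,cv2.COLOR_BGR2HSV)
d=hsv[...,2]
w=((hsv[...,1]<60)&(hsv[...,2]>110)).astype(np.uint8)
for c in cv2.findContours(w,cv2.RETR_EXTERNAL,cv2.CHAIN_APPROX_NONE)[0]:
    if cv2.contourArea(c)>100:
        (x,y),r=cv2.minEnclosingCircle(c); print(x,y,r,tofix(ray(m,(x,y),.024)))
cv2.imwrite("pics/end.png",cv2.convertScaleAbs(cv2.resize(i[100:330,120:340],None,fx=2.6,fy=2.6,interpolation=2),alpha=1.7))
E
```

```text
307.23199462890625 251.33285522460938 13.195928573608398 [-0.11409459 -0.09513108]
234.18182373046875 197.36363220214844 17.89325714111328 [-0.00031465 -0.00182593]
229.0 179.5 19.137758255004883 [ 0.03112081 -0.00024414]
478.0 2.5 16.007909774780273 [ 0.24097876 -0.49819836]
```

View pics/end.png

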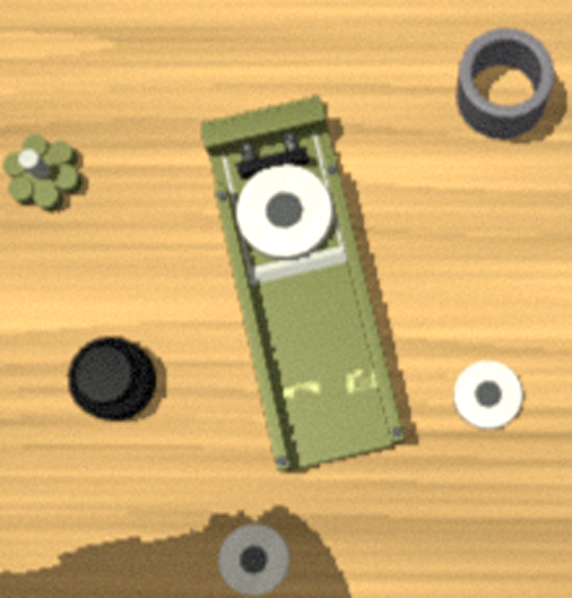

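The final view shows the disc at (284,210) in the pocket, against the pad at (270,160). The steel lip at (300,265) is fully exposed in front of it. The disc centre is at fixture x ≈ 31 mm, about 31 mm past the lip. The bystanders are untouched and the arm is clear.

```bash
python3 -c "
from bench import *
print(close_job())"
```

```text
the job is handed in; nothing more can be done
None
```

The job is handed in: the largest disc lies in the pocket between lip and pad. I felt its top at about 24 mm near the rear edge and pressed it down lightly. The highest push I read was about 20 N, and the parts beside the fixture were not touched.

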